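# Find the grill press with the loose handle and park it in the repair bay

## Task

One of the three grill presses on the hob has a handle that has worked loose in its base. Find it by rocking the handles sideways where the presses stand - the loose one first over to the left and then over to the right, as you face the hob - and then slide that press, handle up, under the red lips of the repair bay until it is fully home against the stop. Leave the two sound presses standing where they are, and do not disturb the timer, the spice jar and the pepper mill.

Things in the scene. Friction and masses are not known exactly. Their poses are not given: they have to be found in the camera images.
- press_a: Grill press, one of three alike: dark plate 150 x 110 x 14 mm flat on the hob, 0.75 to 1 kg with its bail handle (two posts, a round wooden grip between). Origin: centre of the underside; x along grip and 150 mm side, y across, z up. A loose handle rocks across y about an axis 20 mm above the underside. A sideways push of 4 to 10 N at the grip slides a sound press.
- grip_a (a point): Centre of press_a's grip, 62 mm above the underside: 26 mm thick, 84 mm free between 31 mm collars, along the press's x. Starts upright. Sound: gives under 0.5 mm. Loose: rocks 7.5 mm either way under 0.3 to 2 N, then meets its stop; springs weakly back. A firm pinch stops it turning and hides the play: nudge it, or set the fingers loosely round it.
- press_b: Grill press, one of three alike: dark plate 150 x 110 x 14 mm flat on the hob, 0.75 to 1 kg with its bail handle (two posts, a round wooden grip between). Origin: centre of the underside; x along grip and 150 mm side, y across, z up. A loose handle rocks across y about an axis 20 mm above the underside. A sideways push of 4 to 10 N at the grip slides a sound press.
- grip_b (a point): Centre of press_b's grip, 62 mm above the underside: 26 mm thick, 84 mm free between 31 mm collars, along the press's x. Starts upright. Sound: gives under 0.5 mm. Loose: rocks 7.5 mm either way under 0.3 to 2 N, then meets its stop; springs weakly back. A firm pinch stops it turning and hides the play: nudge it, or set the fingers loosely round it.
- press_c: Grill press, one of three alike: dark plate 150 x 110 x 14 mm flat on the hob, 0.75 to 1 kg with its bail handle (two posts, a round wooden grip between). Origin: centre of the underside; x along grip and 150 mm side, y across, z up. A loose handle rocks across y about an axis 20 mm above the underside. A sideways push of 4 to 10 N at the grip slides a sound press.
- grip_c (a point): Centre of press_c's grip, 62 mm above the underside: 26 mm thick, 84 mm free between 31 mm collars, along the press's x. Starts upright. Sound: gives under 0.5 mm. Loose: rocks 7.5 mm either way under 0.3 to 2 N, then meets its stop; springs weakly back. A firm pinch stops it turning and hides the play: nudge it, or set the fingers loosely round it.
- bay: Repair bay fixed on the hob: two rails 140 mm long, 122 mm apart inside, 28 mm high (33 mm at the stop); red lips reach 16 mm inward, 23 mm above the hob, 90 mm apart, so a press only slides in level with its grip up in the gap. Open at -x (robot's side), flared to 140 mm over 30 mm; stop at +x. No floor: the press slides on the hob. Origin: middle of the rails, hob height; x into the bay, z up.
- bay_mouth (a point): Middle of the bay's open end, where the straight rails and lips begin, at hob height; axes as the bay's.
- bay_home (a point): Where a press's origin lies when fully home, its plate's end on the stop (65 mm further in than bay_mouth); axes as the bay's. The plate's near end then stands 10 mm in front of the rails. The press fits either way round.
- timer: Bystander: white round kitchen timer, 68 mm across, 50 mm high, near the front of the hob. Origin: centre of its underside.
- spice_jar: Bystander: spice jar with the red cap, 45 mm across, 106 mm high, at the back. Origin: centre of its underside.
- pepper_mill: Bystander: wooden pepper mill, 58 mm across, 160 mm high, at the back. Origin: centre of its underside.

How it is judged:
By the outcome, as a careful person would: the job done as asked, in the order asked, and still so for the second after the job is handed in, with the robot touching nothing.
It also fails if it takes over 67 s, if anything falls off the work surface, if the arm or the gripper's body presses on something with over 40 N, if the wrist force passes 120 N, or if a joint passes its speed limit or range.

## Robot

A 7-joint arm with a two-finger parallel gripper is mounted at the origin on a cart in front of the work surface, level with it; the furniture and walls round the work are solid. World frame = base frame: x ahead of the robot, y to its left, z up, the work surface at z = 0. Lengths are in mm, angles in rad, forces in N, time in s.
With the tool pointing down it reaches from about 400 to 875 mm from the base axis. Payload 19.3 kg.
Tool frame: the origin (TCP) lies between the finger pads; the fingertips stand 22 mm ahead of it and the grasp point (between the pads) lies 3 mm ahead of it (tips_ahead is the distance from the TCP to the fingertips, in mm); z points along the fingers, y is the line along which they close (so a half turn about z gives the same grasp; the last joint's range is limited). The gripper opens to 85 mm and grips with 20 to 120 N. Pads are 22 mm wide; open, the fingers measure 114 mm over their backs; the gripper's body (76 mm by 85 mm) begins 54 mm behind the grasp point. The pads swing forward as they close: fully open they stand 13 mm farther back than shut.
Start: joints at [1.078, 0.521, -0.036, 1.599, 0.021, 1.021, -0.113], TCP at [256.42, -569.969, 253.291] pointing down, gripper open.
Joint ranges: [-2.91, 2.91], [-0.3, 2.13], [-1.5, 1.42], [0.17, 2.43], [-1.26, 4.41], [0.16, 1.93], [-2.52, 2.52]. Speed limits (rad/s): [1.89, 1.89, 2.39, 2.39, 3.01, 3.01, 3.01].

## Interface

Orientations are given as a rotation vector (axis times angle).
In Python, from rig import get_obs, camera, close_job, tips_ahead gives the robot as it stands.
- The arm moves only by the tool drive_tool, never from a script. Its argument "targets" is a list of rows, each an object of numbers: "dx", "dy", "dz": the shift along the world's x, y, z in m; "yaw": the turn about the world's z in rad. In form: [{"dx": .., "dy": .., "dz": .., "yaw": ..}, ...]. A call has 1 to 10 rows; each row shifts and turns the commanded pose from where the row before left it; what a row does not reach is not made up. A row lasts 1/8 s, in which the tool goes at most 62.5 mm and 10.7 degrees, less where a joint would pass 70% of its speed; a pose out of reach is approached as far as the arm can. A call with a gripper value outside its range is refused whole. "hand" is the opening, from 0 (shut) to 1 (fully open), set as the call begins (left out, the last holds). The fingers move at their own pace and stop on an object; "squeeze" is the grip in N (left out, the last holds). Time passes only in rows, so rows that do not move let the fingers close. It gives the time, the measured TCP pose, the force, the opening and the grip force at its end, in the units of the state.
- get_obs(): the state, without advancing time (a new reading comes with each control period).
- camera(name): name is "scene" or "top" or "wrist"; returns a dict with "img" (400x640x3 uint8, red, green, blue), "range_z" (400x640 float32, mm along the optical axis (not along the pixel's ray), 0 where there is no reading), "camera_matrix" (3x3 intrinsics, pixels), "dist_coeffs" ([k1, k2, p1, p2, k3] as OpenCV has them; the pictures are not rectified), "position" and "orientation" of the camera in the world. Camera axes: x right, y up, looking along -z (the intrinsics and any distortion apply to the point x, -y, -z); pixel columns grow to the right and rows downward; lengths in mm; the calibration is good to about 2 mm. A picture is of the moment at which its call begins.
- close_job(): hands the job in; it is judged then, once.
The state is a dict: "clock": time; "joint_positions": joint angles; "qd": joint speeds; "tau": joint torques, N m; "eef_pos": TCP position; "eef_rot": TCP orientation; "contact_force": force on the tool from outside, world axes, zero at the start; "moment": the same for the moment, N m; "grip_width": finger opening in mm; "gripper_force": force on a finger pad.
Only numpy, scipy, OpenCV 4.12 (cv2) and the standard library are available. Lean on these libraries where they do the work, as an engineer would, in place of code of your own. Each camera call takes 0.05 s, during which the arm holds its last target. There are 200 camera calls.

## Working session

There is one attempt and no reset: what is moved stays moved. The work goes in short steps, Python scripts to look and compute and a tool call to move; the robot and the scene stay as the last step left them, time stands still between calls to the robot, and variables do not carry over. Pictures are saved under pics/ and viewed, at most 10 in all, crops included, and the job is handed in when it is done.

Besides the shell and the picture viewer there is one more tool, called after "Request:" in YAML: its name, and indented under it one key for each argument. drive_tool: Moves the arm, as the interface text tells. Its arguments: {"type":"object","properties":{"targets":{"type":"array","items":{"type":"object","properties":{"dx":{"type":"number"},"dy":{"type":"number"},"dz":{"type":"number"},"yaw":{"type":"number"}}}},"hand":{"type":"number"},"squeeze":{"type":"number"}},"required":["targets"]}

```bash
mkdir -p pics; cat > h.py <<'E'
import numpy as np, cv2
from scipy.spatial.transform import Rotation as R
from rig import get_obs, camera, close_job, tips_ahead
def world(c):
    h,w=c['range_z'].shape
    u,v=np.meshgrid(np.arange(w),np.arange(h))
    p=cv2.undistortPoints(np.stack([u,v],-1).reshape(-1,1,2).astype(float),np.array(c['camera_matrix']),np.array(c['dist_coeffs'])).reshape(h,w,2)
    z=c['range_z'].astype(float)
    P=np.stack([p[...,0]*z,-p[...,1]*z,-z],-1)
    o=np.array(c['orientation'])
    M=o if o.shape==(3,3) else R.from_rotvec(o).as_matrix()
    return P@M.T+np.array(c['position'])
def save(c,n): cv2.imwrite('pics/'+n+'.png',c['img'][...,::-1])
E
python3 - <<'E'
from h import *
print(get_obs(), tips_ahead if not callable(tips_ahead) else tips_ahead())
for n in('top','scene'):
    c=camera(n); save(c,n+'0'); np.savez('/tmp/'+n,**c); print(n,c['position'],c['orientation'],c['dist_coeffs'])
    W=world(c); print(W[200,320],W[300,200],W[300,500])
E
```

```text
{'clock': 0.0, 'joint_positions': array([ 1.07779434,  0.5220207 , -0.03634764,  1.59997857,  0.02119112,
        1.02111861, -0.1128117 ]), 'qd': array([-0.00023174,  0.00023774,  0.00016235,  0.00057777, -0.00025751,
        0.00108523, -0.00021647]), 'tau': array([-1.87905830e-04, -9.27124929e+01,  1.97944544e+00, -3.69933772e+01,
        1.77636155e-02,  8.20868416e-03, -1.24265425e-04]), 'eef_pos': array([ 256.30323994, -569.6928572 ,  252.73186851]), 'eef_rot': array([-3.07058166e+00, -6.58954988e-01,  4.73517605e-04]), 'contact_force': array([-0.07714267, -0.18996245,  0.10501209]), 'moment': array([-0.01062867, -0.01674391,  0.01625447]), 'gripper_force': 0.0, 'grip_width': 85.52904481192954} 22.0
top [511.57036319  59.44278907 931.68276738] [ 0.08514115 -0.08040788 -1.5972591 ] [-0.10354563  0.          0.          0.          0.        ]
[607.50160591  62.9344734   14.89016647] [383.08783394 355.17573891 -48.35272326] [ 365.4627264  -348.64199279  -17.83513039]
scene [ 529.42501194 -687.53250248  657.33103628] [ 0.89476515 -0.04837985 -0.09464104] [-0.11067255  0.          0.          0.          0.        ]
[608.58962154 154.64643312  -7.95810929] [ 362.16086941 -139.80079343   11.75680642] [ 611.46866124 -580.23281939  516.2258697 ]
```

View pics/top0.png

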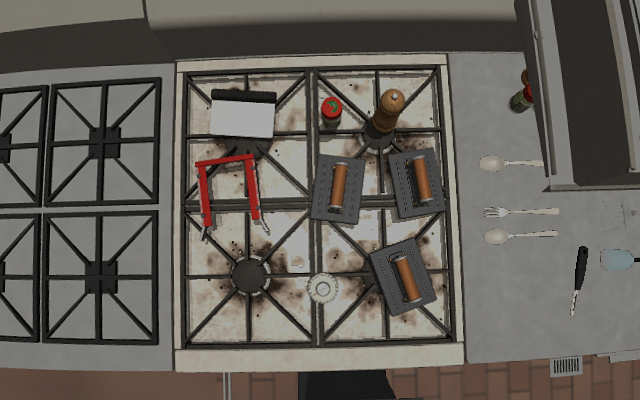

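View pics/scene0.png

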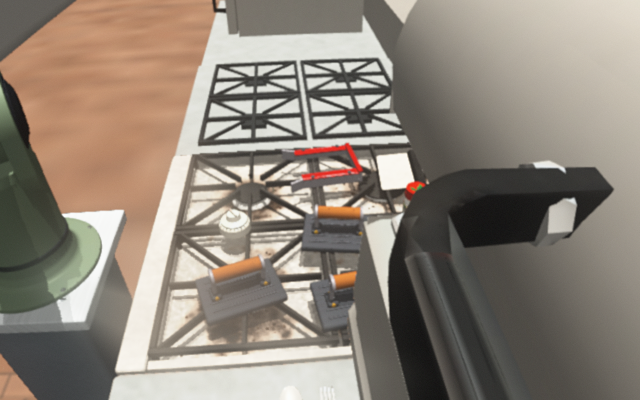

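The top view shows the presses at about (338,188), (417,184) and (404,277). The red bay is at (230,190) and opens downward, the timer is at (323,288), the jar at (331,110) and the mill at (385,112). The scene view is partly hidden by furniture. Next I'll measure grips, plates and bay.

```bash
python3 - <<'E'
from h import *
c=dict(np.load('/tmp/top.npz')); W=world(c); img=c['img']
hsv=cv2.cvtColor(img,cv2.COLOR_RGB2HSV)
def comps(m,amin):
    n,l,s,ce=cv2.connectedComponentsWithStats(m.astype(np.uint8))
    return [(l==i,s[i],ce[i]) for i in range(1,n) if s[i,4]>amin]
sub=np.zeros(img.shape[:2],bool); sub[60:345,175:465]=1
wood=sub&(hsv[...,0]>5)&(hsv[...,0]<18)&(hsv[...,1]>120)&(hsv[...,2]>70)
red=sub&((hsv[...,0]<4)|(hsv[...,0]>174))&(hsv[...,1]>170)&(hsv[...,2]>90)
K,D=c['camera_matrix'],c['dist_coeffs']; M=R.from_rotvec(c['orientation']).as_matrix()
def ray(uv,z):
    p=cv2.undistortPoints(np.array(uv,float).reshape(-1,1,2),K,D)[:,0]
    d=np.c_[p[:,0],-p[:,1],-np.ones(len(p))]@M.T
    return c['position']+d*((z-c['position'][2])/d[:,2])[:,None]
for nm,m in(('wood',wood),('red',red)):
    for mm,s,ce in comps(m,80):
        P=W[mm]; 
        r=cv2.minAreaRect(ray(np.argwhere(mm)[:,::-1],66 if nm=='wood' else 28)[:,:2].astype(np.float32))
        print(nm,s,ce.round(),'med',np.median(P,0).round(1),'z98',np.percentile(P[:,2],[2,50,98]).round(1),'rect',np.round(r[0],1),np.round(r[1],1),round(r[2],1))
        if nm=='red' and s[4]>500:
            for rr in range(s[1],s[1]+s[3],8):
                cc=np.where(mm[rr])[0]; sp=np.split(cc,np.where(np.diff(cc)>3)[0]+1)
                print(rr,[(q[0],q[-1],ray([[q[0],rr],[q[-1],rr]],25)[:,:2].round(0).tolist()) for q in sp])
# plates: height 8..20
dark=sub&(W[...,2]>7)&(W[...,2]<75)&(hsv[...,2]<120)
dark[:, :300]=0
for mm,s,ce in comps(cv2.morphologyEx((dark|wood).astype(np.uint8),cv2.MORPH_OPEN,np.ones((5,5))),800):
    q=mm&(W[...,2]<22)
    r=cv2.minAreaRect(W[q][:,:2].astype(np.float32)); print('plate',ce.round(),r, np.median(W[q][:,2]))
for n,(u,v) in dict(timer=(323,288),jar=(331,108),mill=(394,97),hob=(300,300),hob2=(215,280),trivet=(245,118)).items(): print(n,W[v,u].round(1))
E
```

```text
wood [381  90  24  22 371] [392. 101.] med [787.8 -86.2 144.6] z98 [135.  144.6 150.1] rect [ 817.2 -102.3] [50.7 48.2] 88.9
wood [414 159  18  40 417] [422. 178.] med [ 640.1 -155.7   73.8] z98 [67.8 73.8 77.7] rect [ 643.4 -157.6] [85.6 23.1] 8.1
wood [331 165  17  41 440] [339. 185.] med [632.6  22.7  73.6] z98 [65.9 73.6 77.8] rect [634.1  21.8] [25.7 86.1] 81.2
wood [397 258  23  42 447] [408. 279.] med [ 431.5 -115.2   73.8] z98 [67.2 73.8 77.9] rect [ 430.4 -117. ] [85.9 23. ] 17.2
red [321  97  21  20 221] [331. 107.] med [789.4  36.9 106.9] z98 [103.9 106.9 109.9] rect [818.6  30.8] [44.4 44.9] 44.3
red [ 195  153   64   73 1124] [227. 184.] med [652.5 270.9  29.3] z98 [13.9 29.3 36.2] rect [636.4 268.8] [148.2 133.7] 6.9
153 [(np.int64(251), np.int64(252), [[718.0, 216.0], [717.0, 213.0]])]
161 [(np.int64(201), np.int64(231), [[703.0, 330.0], [701.0, 261.0]]), (np.int64(245), np.int64(251), [[700.0, 229.0], [699.0, 216.0]])]
169 [(np.int64(198), np.int64(204), [[685.0, 337.0], [684.0, 323.0]]), (np.int64(246), np.int64(250), [[681.0, 227.0], [681.0, 218.0]])]
177 [(np.int64
[... 748 characters left out ...]
t64(252), np.int64(258), [[573.0, 215.0], [572.0, 201.0]])]
225 [(np.int64(205), np.int64(211), [[558.0, 321.0], [557.0, 307.0]])]
plate [416. 183.] ((642.5460815429688, -156.84674072265625), (150.68984985351562, 111.01056671142578), 8.211008071899414) 14.776473763742842
plate [337. 189.] ((633.4191284179688, 23.498146057128906), (110.224853515625, 150.3317413330078), 80.92485046386719) 14.800299156479014
plate [402. 276.] ((431.8704528808594, -115.93746185302734), (150.2428741455078, 111.11616516113281), 18.117633819580078) 14.666285522444127
timer [416.   61.6  49.4]
jar [790.   34.4 105.4]
mill [790.8 -88.  160.5]
hob [378.8 116.8 -47.8]
hob2 [430.2 317.2 -44.2]
trivet [805.9 232.8   5.8]
```

Request:
drive_tool:
  targets:
    - {"dx":0.018,"dy":0.045,"yaw":-0.0106}
    - {"dx":0.018,"dy":0.045,"yaw":-0.0106}
    - {"dx":0.018,"dy":0.045,"yaw":-0.0106}
    - {"dx":0.018,"dy":0.045,"yaw":-0.0106}
    - {"dx":0.018,"dy":0.045,"yaw":-0.0106}
    - {"dx":0.018,"dy":0.045,"yaw":-0.0106}
    - {"dx":0.018,"dy":0.045,"yaw":-0.0106}
    - {"dx":0.018,"dy":0.045,"yaw":-0.0106}
    - {"dx":0.016,"dy":0.047,"yaw":-0.0106}
    - {"dx":0.015,"dy":0.047,"yaw":-0.0106}
  hand: 0.7

```text
invalid input
```

Request:
drive_tool:
  targets:
    - {"dz":-0.04}
    - {"dz":-0.03}

```text
invalid input
```

Request:
drive_tool:
  targets:
    - {"dx":0.018,"dy":0.045,"dz":0,"yaw":-0.0106}
    - {"dx":0.018,"dy":0.045,"dz":0,"yaw":-0.0106}
    - {"dx":0.018,"dy":0.045,"dz":0,"yaw":-0.0106}
    - {"dx":0.018,"dy":0.045,"dz":0,"yaw":-0.0106}
    - {"dx":0.018,"dy":0.045,"dz":0,"yaw":-0.0106}
    - {"dx":0.018,"dy":0.045,"dz":0,"yaw":-0.0106}
    - {"dx":0.018,"dy":0.045,"dz":0,"yaw":-0.0106}
    - {"dx":0.018,"dy":0.045,"dz":0,"yaw":-0.0106}
    - {"dx":0.016,"dy":0.047,"dz":0,"yaw":-0.0106}
    - {"dx":0.015,"dy":0.047,"dz":0,"yaw":-0.0106}
  hand: 0.7

```text
clock: 1.35
eef_pos: [431.7, -114.4, 253.3]
eef_rot: [3.102, 0.495, 0.0]
contact_force: [0.5, -0.5, 0.0]
grip_width: 59.9
gripper_force: 0.0
```

```bash
python3 - <<'E'
from h import *
c=camera('wrist'); W=world(c); hsv=cv2.cvtColor(c['img'],cv2.COLOR_RGB2HSV); save(c,'w1')
m=(hsv[...,0]>5)&(hsv[...,0]<18)&(hsv[...,1]>120)&(W[...,2]>50)&(W[...,2]<90)
n,l,s,ce=cv2.connectedComponentsWithStats(m.astype(np.uint8))
i=1+np.argmax(s[1:,4]); P=W[l==i]; print(s[i],P.max(0).round(1),P.min(0).round(1)); top=P[P[:,2]>np.percentile(P[:,2],80)]
print('top',top.mean(0).round(1)); print(cv2.minAreaRect(P[:,:2].astype(np.float32)))
q=(W[...,2]>8)&(W[...,2]<20)
n,l,s,ce=cv2.connectedComponentsWithStats(q.astype(np.uint8)); i=1+np.argmax(s[1:,4]); print(cv2.minAreaRect(W[l==i][:,:2].astype(np.float32)))
E
```

```text
[ 306  141   24   82 1834] [473.8 -92.2  78. ] [ 388.4 -139.2   63.3]
top [ 432.7 -114.8   76.4]
((430.5132141113281, -114.73590087890625), (85.05764770507812, 24.840627670288086), 18.694351196289062)
((430.82989501953125, -115.25167846679688), (149.4913787841797, 110.69313049316406), 18.05681037902832)
```

View pics/w1.png

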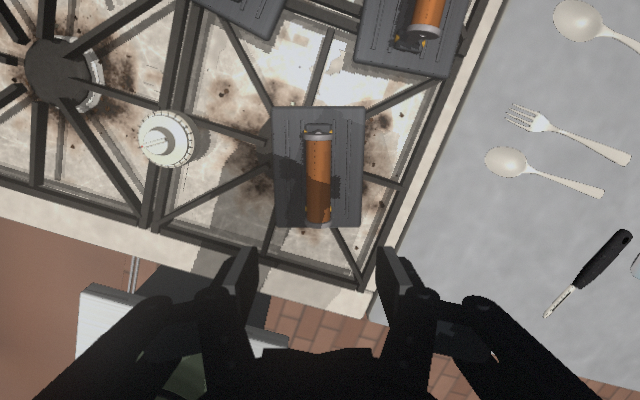

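The wrist view shows the front press squarely between the fingers, grip at (319,180), which matches my estimate. Descending around it with the fingers set loosely.

Request:
drive_tool:
  targets:
    - {"dx":0,"dy":0,"dz":-0.05,"yaw":0}
    - {"dx":0,"dy":0,"dz":-0.05,"yaw":0}
    - {"dx":0,"dy":0,"dz":-0.05,"yaw":0}
    - {"dx":0,"dy":0,"dz":-0.03,"yaw":0}
    - {"dx":0,"dy":0,"dz":-0.008,"yaw":0}
    - {"dx":0,"dy":0,"dz":0,"yaw":0}
  hand: 0.7

```text
clock: 2.15
eef_pos: [431.5, -116.0, 65.6]
eef_rot: [-3.102, -0.496, 0.0]
contact_force: [-0.5, -0.2, 0.7]
grip_width: 59.3
gripper_force: 0.0
```

Request:
drive_tool:
  targets:
    - {"dx":0,"dy":0,"dz":0,"yaw":0}
    - {"dx":0,"dy":0,"dz":0,"yaw":0}
    - {"dx":0,"dy":0,"dz":0,"yaw":0}
  hand: 0.42

```text
clock: 2.52
eef_pos: [431.7, -116.1, 65.8]
eef_rot: [3.102, 0.495, 0.001]
contact_force: [-0.1, 1.3, 0.1]
grip_width: 35.9
gripper_force: 0.0
```

Request:
drive_tool:
  targets:
    - {"dx":-0.001,"dy":0.003,"dz":0,"yaw":0}
    - {"dx":0,"dy":0,"dz":0,"yaw":0}

```text
clock: 2.78
eef_pos: [430.4, -112.7, 65.3]
eef_rot: [-3.102, -0.496, 0.0]
contact_force: [0.3, -0.3, 0.3]
grip_width: 36.2
gripper_force: 0.0
```

Request:
drive_tool:
  targets:
    - {"dx":-0.0003,"dy":0.001,"dz":0,"yaw":0}
    - {"dx":0,"dy":0,"dz":0,"yaw":0}

```text
clock: 3.02
eef_pos: [430.1, -111.9, 65.3]
eef_rot: [-3.102, -0.496, 0.0]
contact_force: [-1.3, -0.9, -0.7]
grip_width: 35.9
gripper_force: 0.0
```

Request:
drive_tool:
  targets:
    - {"dx":-0.0003,"dy":0.001,"dz":0,"yaw":0}
    - {"dx":0,"dy":0,"dz":0,"yaw":0}

```text
clock: 3.28
eef_pos: [429.8, -110.9, 65.3]
eef_rot: [-3.102, -0.496, 0.0]
contact_force: [-0.4, 0.2, 0.4]
grip_width: 36.0
gripper_force: 0.0
```

Request:
drive_tool:
  targets:
    - {"dx":-0.0003,"dy":0.001,"dz":0,"yaw":0}
    - {"dx":0,"dy":0,"dz":0,"yaw":0}

```text
clock: 3.52
eef_pos: [429.5, -109.9, 65.3]
eef_rot: [-3.102, -0.496, 0.0]
contact_force: [-0.3, -0.8, -0.7]
grip_width: 35.8
gripper_force: 0.0
```

Request:
drive_tool:
  targets:
    - {"dx":-0.0003,"dy":0.001,"dz":0,"yaw":0}
    - {"dx":0,"dy":0,"dz":0,"yaw":0}

```text
clock: 3.78
eef_pos: [429.2, -108.9, 65.3]
eef_rot: [-3.102, -0.496, 0.0]
contact_force: [-0.3, -0.6, 0.6]
grip_width: 36.0
gripper_force: 0.0
```

Request:
drive_tool:
  targets:
    - {"dx":-0.0003,"dy":0.001,"dz":0,"yaw":0}
    - {"dx":0,"dy":0,"dz":0,"yaw":0}

```text
clock: 4.03
eef_pos: [428.9, -107.9, 65.3]
eef_rot: [-3.102, -0.496, 0.0]
contact_force: [1.0, -0.8, 0.3]
grip_width: 36.3
gripper_force: 0.1
```

Request:
drive_tool:
  targets:
    - {"dx":-0.0003,"dy":0.001,"dz":0,"yaw":0}
    - {"dx":0,"dy":0,"dz":0,"yaw":0}

```text
clock: 4.28
eef_pos: [428.6, -106.9, 65.3]
eef_rot: [-3.102, -0.496, 0.0]
contact_force: [0.9, -0.7, 0.2]
grip_width: 36.2
gripper_force: 0.2
```

```bash
cat > g.py <<'E'
from h import *
for k in range(1):
    c=camera('wrist'); W=world(c); hsv=cv2.cvtColor(c['img'],cv2.COLOR_RGB2HSV)
    m=(hsv[...,0]>5)&(hsv[...,0]<18)&(hsv[...,1]>120)&(W[...,2]>50)&(W[...,2]<90)
    P=W[m]; P=P[np.linalg.norm(P[:,:2]-get_obs()['eef_pos'][:2],axis=1)<60]
    print('grip',cv2.minAreaRect(P[:,:2].astype(np.float32)),P[P[:,2]>72].mean(0))
    q=(W[...,2]>8)&(W[...,2]<20)
    n,l,s,ce=cv2.connectedComponentsWithStats(q.astype(np.uint8)); i=1+np.argmax(s[1:,4]); print('plate',cv2.minAreaRect(W[l==i][:,:2].astype(np.float32)))
F=[get_obs()['contact_force'] for _ in range(5)]; print(np.mean(F,0))
E
python3 g.py; python3 -c "
from h import *
c=camera('wrist');save(c,'w2')"
```

```text
grip ((429.3616638183594, -106.09412384033203), (82.80702209472656, 36.366455078125), 17.20926284790039) [ 437.23285718 -108.33497909   74.63849365]
plate ((431.32244873046875, -115.20146179199219), (148.79327392578125, 110.71978759765625), 18.13665771484375)
[ 0.1353554  -0.54759392  0.47380112]
```

View pics/w2.png

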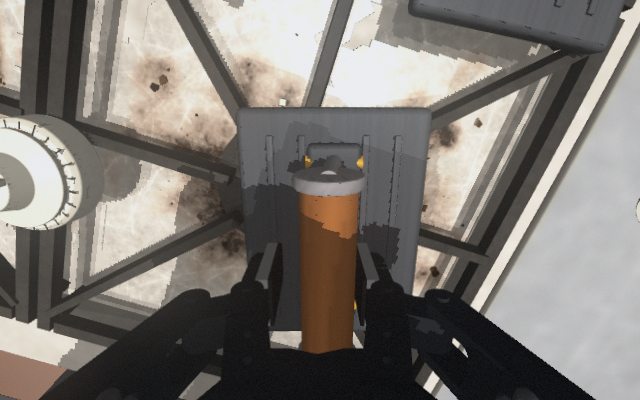

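The wrist view shows the right finger at (362,265) just touching the grip, whose centre is at 329 px against 335 px for the plate. The grip seems to be starting to move while the plate stays still, so I'll keep going.

Request:
drive_tool:
  targets:
    - {"dx":-0.0003,"dy":0.001,"dz":0,"yaw":0}
    - {"dx":0,"dy":0,"dz":0,"yaw":0}

```text
clock: 4.62
eef_pos: [428.3, -105.9, 65.3]
eef_rot: [-3.102, -0.496, 0.0]
contact_force: [-0.8, -1.0, 1.0]
grip_width: 35.7
gripper_force: 0.3
```

Request:
drive_tool:
  targets:
    - {"dx":-0.0003,"dy":0.001,"dz":0,"yaw":0}
    - {"dx":0,"dy":0,"dz":0,"yaw":0}

```text
clock: 4.88
eef_pos: [428.0, -104.9, 65.3]
eef_rot: [-3.102, -0.496, 0.0]
contact_force: [0.7, -0.3, 0.9]
grip_width: 35.8
gripper_force: 0.4
```

```bash
python3 g.py
```

```text
grip ((430.3382263183594, -109.37879943847656), (82.36550903320312, 26.6066951751709), 17.974763870239258) [ 436.53932615 -106.42454918   74.46505759]
plate ((431.5162353515625, -115.29460144042969), (148.59625244140625, 110.82749938964844), 18.16664695739746)
[ 0.21653392 -1.08140093  0.31390294]
```

The plate is still while the grip has moved about 5 mm, so the front press is the loose one. I'll take it to its left stop, then swing right.

Request:
drive_tool:
  targets:
    - {"dx":-0.0003,"dy":0.001,"dz":0,"yaw":0}
    - {"dx":0,"dy":0,"dz":0,"yaw":0}

```text
clock: 5.18
eef_pos: [427.7, -103.9, 65.3]
eef_rot: [3.102, 0.496, -0.0]
contact_force: [0.6, -1.4, 0.8]
grip_width: 35.7
gripper_force: 0.5
```

Request:
drive_tool:
  targets:
    - {"dx":-0.0001,"dy":0.0005,"dz":0,"yaw":0}
    - {"dx":0,"dy":0,"dz":0,"yaw":0}

```text
clock: 5.42
eef_pos: [427.7, -103.7, 65.3]
eef_rot: [3.102, 0.495, 0.0]
contact_force: [1.0, -4.8, 0.7]
grip_width: 35.8
gripper_force: 2.5
```

Request:
drive_tool:
  targets:
    - {"dx":-0.0001,"dy":0.0005,"dz":0,"yaw":0}
    - {"dx":0,"dy":0,"dz":0,"yaw":0}

```text
clock: 5.68
eef_pos: [427.6, -103.2, 65.3]
eef_rot: [3.102, 0.495, 0.0]
contact_force: [1.6, -4.7, 0.7]
grip_width: 35.6
gripper_force: 2.4
```

```bash
python3 g.py
```

```text
grip ((429.436767578125, -108.03913116455078), (83.54524230957031, 26.73262596130371), 18.024686813354492) [ 436.13390165 -104.91879664   74.36012056]
plate ((431.47125244140625, -114.73006439208984), (148.86273193359375, 110.7421646118164), 18.30719757080078)
[ 1.07838964 -3.9804238   0.62714753]
```

Left stop reached: force jumped to 4.8 N. Now to the right.

Request:
drive_tool:
  targets:
    - {"dx":0.0015,"dy":-0.0045,"dz":0,"yaw":0}
    - {"dx":0.0015,"dy":-0.0045,"dz":0,"yaw":0}
    - {"dx":0.0015,"dy":-0.0045,"dz":0,"yaw":0}
    - {"dx":0.001,"dy":-0.003,"dz":0,"yaw":0}
    - {"dx":0.0007,"dy":-0.002,"dz":0,"yaw":0}
    - {"dx":0,"dy":0,"dz":0,"yaw":0}

```text
clock: 6.48
eef_pos: [433.7, -121.6, 65.3]
eef_rot: [-3.102, -0.495, -0.0]
contact_force: [-0.7, 0.1, 0.4]
grip_width: 36.1
gripper_force: 0.0
```

Request:
drive_tool:
  targets:
    - {"dx":0.0006,"dy":-0.002,"dz":0,"yaw":0}
    - {"dx":0,"dy":0,"dz":0,"yaw":0}

```text
clock: 6.72
eef_pos: [434.4, -123.5, 65.3]
eef_rot: [3.102, 0.495, 0.0]
contact_force: [0.4, 1.3, 0.6]
grip_width: 35.9
gripper_force: 0.1
```

Request:
drive_tool:
  targets:
    - {"dx":0.0003,"dy":-0.001,"dz":0,"yaw":0}
    - {"dx":0,"dy":0,"dz":0,"yaw":0}

```text
clock: 6.98
eef_pos: [434.6, -124.5, 65.3]
eef_rot: [-3.102, -0.496, 0.0]
contact_force: [0.7, 0.2, -0.0]
grip_width: 35.7
gripper_force: 0.2
```

```bash
python3 g.py
```

```text
grip ((433.7381591796875, -118.73997497558594), (82.09302520751953, 25.550172805786133), 18.131967544555664) [ 440.20291338 -117.03713325   74.58479635]
plate ((431.3424072265625, -114.64618682861328), (149.19369506835938, 110.38691711425781), 18.14997673034668)
[-1.21350367  0.08082784  0.19365971]
```

Request:
drive_tool:
  targets:
    - {"dx":0.0006,"dy":-0.002,"dz":0,"yaw":0}
    - {"dx":0,"dy":0,"dz":0,"yaw":0}

```text
clock: 7.28
eef_pos: [435.3, -126.6, 65.3]
eef_rot: [-3.102, -0.495, -0.0]
contact_force: [-0.5, 0.8, -0.4]
grip_width: 36.2
gripper_force: 0.4
```

Request:
drive_tool:
  targets:
    - {"dx":0.0003,"dy":-0.001,"dz":0,"yaw":0}
    - {"dx":0,"dy":0,"dz":0,"yaw":0}

```text
clock: 7.52
eef_pos: [435.5, -127.3, 65.3]
eef_rot: [-3.102, -0.496, 0.0]
contact_force: [-0.5, 3.4, 2.8]
grip_width: 36.0
gripper_force: 1.9
```

Request:
drive_tool:
  targets:
    - {"dx":0.0001,"dy":-0.0005,"dz":0,"yaw":0}
    - {"dx":0,"dy":0,"dz":0,"yaw":0}

```text
clock: 7.78
eef_pos: [435.5, -127.6, 65.3]
eef_rot: [-3.102, -0.496, 0.0]
contact_force: [-0.5, 4.9, 2.7]
grip_width: 35.8
gripper_force: 2.8
```

Both stops are confirmed. Centring, then a firm grasp and a lift clear of the timer.

Request:
drive_tool:
  targets:
    - {"dx":-0.0015,"dy":0.0045,"dz":0,"yaw":0}
    - {"dx":-0.0015,"dy":0.0045,"dz":0,"yaw":0}
    - {"dx":-0.001,"dy":0.0033,"dz":0,"yaw":0}
    - {"dx":0,"dy":0,"dz":0,"yaw":0}
    - {"dx":0,"dy":0,"dz":0,"yaw":0}

```text
clock: 8.4
eef_pos: [431.7, -115.7, 65.3]
eef_rot: [3.102, 0.495, 0.0]
contact_force: [-0.4, 1.0, 0.7]
grip_width: 36.0
gripper_force: 0.0
```

Request:
drive_tool:
  targets:
    - {"dx":0,"dy":0,"dz":0,"yaw":0}
    - {"dx":0,"dy":0,"dz":0,"yaw":0}
    - {"dx":0,"dy":0,"dz":0,"yaw":0}
    - {"dx":0,"dy":0,"dz":0,"yaw":0}
  hand: 0
  squeeze: 60

```text
clock: 8.9
eef_pos: [431.7, -115.8, 65.5]
eef_rot: [3.102, 0.495, 0.0]
contact_force: [-0.5, 0.6, 5.9]
grip_width: 24.6
gripper_force: 58.4
```

Request:
drive_tool:
  targets:
    - {"dx":0,"dy":0,"dz":0.005,"yaw":0}
    - {"dx":0,"dy":0,"dz":0.015,"yaw":0}
    - {"dx":0,"dy":0,"dz":0.02,"yaw":0}
    - {"dx":0,"dy":0,"dz":0.02,"yaw":0}
    - {"dx":0,"dy":0,"dz":0.02,"yaw":0}
    - {"dx":0,"dy":0,"dz":0.01,"yaw":0}
    - {"dx":0,"dy":0,"dz":0,"yaw":0}

```text
clock: 9.78
eef_pos: [431.8, -115.8, 155.9]
eef_rot: [3.102, 0.495, 0.002]
contact_force: [0.2, 0.3, -10.0]
grip_width: 24.3
gripper_force: 60.3
```

```bash
python3 - <<'E'
from h import *
c=camera('top'); W=world(c)
o=get_obs(); e=o['eef_pos']; 
w=camera('wrist'); save(w,'w3'); Ww=world(w)
d=np.linalg.norm(Ww[...,:2]-e[:2],axis=-1); q=(Ww[...,2]>80)&(Ww[...,2]<112)&(d<95)
P=Ww[q]; A=np.c_[P[:,:2]-e[:2],np.ones(len(P))]; print('tilt',np.linalg.lstsq(A,P[:,2],rcond=None)[0],len(P))
# bay lips in top view
hsv=cv2.cvtColor(c['img'],cv2.COLOR_RGB2HSV)
red=((hsv[...,0]<4)|(hsv[...,0]>174))&(hsv[...,1]>150)&(hsv[...,2]>80)
red[:,:185]=0; red[:,280:]=0; red[:145]=0; red[240:]=0
P=W[red]; print(len(P))
for lo,hi,nm in((300,345,'L'),(195,232,'R')):
    s=P[(P[:,1]>lo)&(P[:,1]<hi)&(P[:,2]>20)&(P[:,2]<32)&(P[:,0]<690)]
    a=np.polyfit(s[:,0],s[:,1],1); r=s[:,1]-np.polyval(a,s[:,0]); print(nm,a[0],np.polyval(a,630),np.percentile(r,[3,97]),s[:,0].min(),s[:,0].max(),np.median(s[:,2]))
s=P[(P[:,1]>235)&(P[:,1]<300)]; print('stop',s.min(0),s.max(0),len(s))
np.savez('/tmp/top2',W=W,img=c['img'])
E
```

```text
tilt [-4.85654873e-03  7.45663254e-04  1.05049994e+02] 22080
1193
L 0.11523309096947168 321.619897294803 [-7.42727098  8.2409122 ] 555.3746089732899 689.1600425759156 28.401452699842253
R 0.11699599336569363 214.02577216988755 [-7.49503205  7.29267604] 567.9632471206144 689.8820307054666 28.776170207783878
stop [695.35242576 235.25558643   7.69475993] [712.35954924 299.8314782   38.16213185] 157
```

View pics/w3.png

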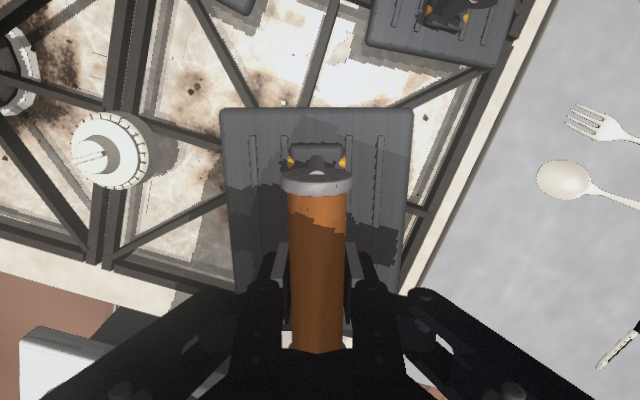

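The wrist view shows the press held level, with the grip at (317,270) and the plate square to the fingers. I'll carry it over the timer to the bay mouth.

Request:
drive_tool:
  targets:
    - {"dx":0.0016,"dy":0.02,"dz":0,"yaw":-0.02}
    - {"dx":0.0016,"dy":0.04,"dz":0,"yaw":-0.02}
    - {"dx":0.0016,"dy":0.0435,"dz":0,"yaw":-0.02}
    - {"dx":0.0016,"dy":0.0435,"dz":0,"yaw":-0.02}
    - {"dx":0.0016,"dy":0.0435,"dz":0,"yaw":-0.02}
    - {"dx":0.0016,"dy":0.0435,"dz":0,"yaw":-0.02}
    - {"dx":0.0016,"dy":0.0435,"dz":0,"yaw":-0.02}
    - {"dx":0.0016,"dy":0.04,"dz":0,"yaw":-0.02}
    - {"dx":0.0016,"dy":0.03,"dz":0,"yaw":-0.02}
    - {"dx":0.0016,"dy":0.015,"dz":0,"yaw":-0.02}

```text
clock: 11.12
eef_pos: [446.9, 248.6, 154.3]
eef_rot: [3.136, 0.186, -0.002]
contact_force: [0.4, -1.4, -9.7]
grip_width: 24.7
gripper_force: 60.6
```

Request:
drive_tool:
  targets:
    - {"dx":0,"dy":0,"dz":-0.03,"yaw":0}
    - {"dx":0,"dy":0,"dz":-0.03,"yaw":0}
    - {"dx":0,"dy":0,"dz":-0.015,"yaw":0}
    - {"dx":0,"dy":0,"dz":0,"yaw":0}

```text
clock: 11.62
eef_pos: [447.1, 246.6, 79.4]
eef_rot: [3.135, 0.183, -0.003]
contact_force: [0.7, 0.2, -10.0]
grip_width: 24.0
gripper_force: 60.6
```

```bash
python3 - <<'E'
from h import *
o=get_obs(); e=o['eef_pos']; print(e)
c=camera('top'); w=camera('wrist'); save(w,'w4')
for nm,c in(('top',c),('wrist',w)):
    W=world(c); hsv=cv2.cvtColor(c['img'],cv2.COLOR_RGB2HSV)
    red=((hsv[...,0]<4)|(hsv[...,0]>174))&(hsv[...,1]>150)&(hsv[...,2]>60)
    P=W[red]; P=P[(P[:,0]<690)&(P[:,2]>22)&(P[:,2]<34)]
    for lo,hi in((300,345),(195,232)):
        s=P[(P[:,1]>lo)&(P[:,1]<hi)]
        if len(s)<50: print(nm,'few',len(s)); continue
        a=np.polyfit(s[:,0],s[:,1],1); print(nm,len(s),a[0],np.polyval(a,630),s[:,0].min())
    d=np.linalg.norm(W[...,:2]-e[:2],axis=-1); q=(W[...,2]>18)&(W[...,2]<42)&(d<95)&~red
    print(nm,'plate',cv2.minAreaRect(W[q][:,:2].astype(np.float32)),np.median(W[q][:,2]))
E
```

```text
[447.07621403 246.55342167  79.35634468]
top 422 0.11486255628219748 321.6139548892274 555.3704239033999
top 369 0.11540000825350748 214.03048700547396 568.0070788130029
top plate ((447.18475341796875, 246.17105102539062), (149.60101318359375, 112.45911407470703), 6.744090557098389) 28.23409916212688
wrist 1023 -0.07146685855818681 310.92387025444685 554.2847261292344
wrist 927 -0.12280253404261668 201.27496541139786 566.0585116600504
wrist plate ((447.3253173828125, 247.57595825195312), (148.92530822753906, 110.54264068603516), 6.600705623626709) 30.001811092776506
```

View pics/w4.png

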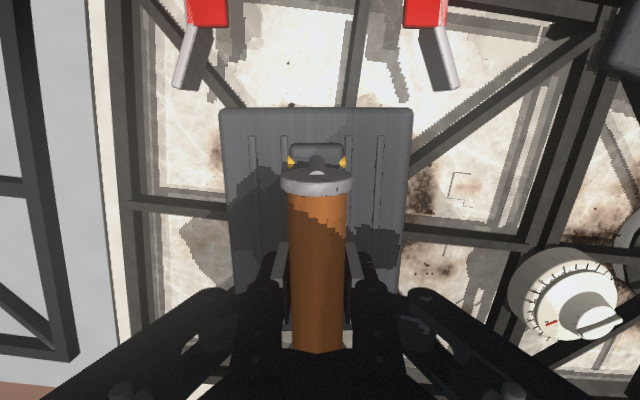

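The wrist view shows the press lined up. The plate spans 220–412 px and the flare tips are near 178 and 455 px. Lowering, then starting the slide.

Request:
drive_tool:
  targets:
    - {"dx":0,"dy":0,"dz":-0.008,"yaw":0}
    - {"dx":0,"dy":0,"dz":-0.004,"yaw":0}
    - {"dx":0,"dy":0,"dz":-0.0018,"yaw":0}
    - {"dx":0,"dy":0,"dz":0,"yaw":0}

```text
clock: 12.22
eef_pos: [447.6, 246.8, 66.5]
eef_rot: [3.136, 0.183, -0.0]
contact_force: [-1.2, 0.0, -10.1]
grip_width: 24.3
gripper_force: 60.7
```

Request:
drive_tool:
  targets:
    - {"dx":0.01,"dy":0.00115,"dz":0,"yaw":0}
    - {"dx":0.015,"dy":0.0017,"dz":0,"yaw":0}
    - {"dx":0.01,"dy":0.00115,"dz":0,"yaw":0}
    - {"dx":0.005,"dy":0.0006,"dz":0,"yaw":0}

```text
clock: 12.72
eef_pos: [488.5, 251.4, 66.4]
eef_rot: [-3.136, -0.182, -0.0]
contact_force: [-0.6, -0.4, -10.3]
grip_width: 24.3
gripper_force: 60.7
```

Request:
drive_tool:
  targets:
    - {"dx":0,"dy":0,"dz":-0.001,"yaw":0}
    - {"dx":0,"dy":0,"dz":0,"yaw":0}

```text
clock: 12.98
eef_pos: [487.7, 251.5, 65.7]
eef_rot: [-3.136, -0.183, -0.001]
contact_force: [1.5, -1.7, -5.7]
grip_width: 24.2
gripper_force: 61.2
```

Request:
drive_tool:
  targets:
    - {"dx":0.007,"dy":0.0008,"dz":0,"yaw":0}
    - {"dx":0.007,"dy":0.0008,"dz":0,"yaw":0}
    - {"dx":0.007,"dy":0.0008,"dz":0,"yaw":0}
    - {"dx":0.006,"dy":0.0007,"dz":0,"yaw":0}

```text
clock: 13.48
eef_pos: [514.4, 254.7, 65.6]
eef_rot: [3.136, 0.184, -0.001]
contact_force: [-7.0, -0.4, 2.3]
grip_width: 24.5
gripper_force: 61.8
```

Request:
drive_tool:
  targets:
    - {"dx":0.007,"dy":0.0008,"dz":0,"yaw":0}
    - {"dx":0.007,"dy":0.0008,"dz":0,"yaw":0}
    - {"dx":0.007,"dy":0.0008,"dz":0,"yaw":0}
    - {"dx":0.006,"dy":0.0007,"dz":0,"yaw":0}

```text
clock: 13.98
eef_pos: [541.4, 257.8, 65.6]
eef_rot: [3.136, 0.184, -0.002]
contact_force: [-7.2, -1.4, 2.5]
grip_width: 24.0
gripper_force: 61.8
```

Request:
drive_tool:
  targets:
    - {"dx":0.008,"dy":0.0009,"dz":0,"yaw":0}
    - {"dx":0.008,"dy":0.0009,"dz":0,"yaw":0}
    - {"dx":0.008,"dy":0.0009,"dz":0,"yaw":0}
    - {"dx":0.008,"dy":0.0009,"dz":0,"yaw":0}

```text
clock: 14.48
eef_pos: [573.3, 261.5, 65.6]
eef_rot: [3.136, 0.184, -0.002]
contact_force: [-6.2, -1.1, 2.4]
grip_width: 24.4
gripper_force: 61.9
```

Request:
drive_tool:
  targets:
    - {"dx":0.008,"dy":0.0009,"dz":0,"yaw":0}
    - {"dx":0.008,"dy":0.0009,"dz":0,"yaw":0}
    - {"dx":0.008,"dy":0.0009,"dz":0,"yaw":0}
    - {"dx":0.008,"dy":0.0009,"dz":0,"yaw":0}

```text
clock: 14.98
eef_pos: [605.3, 265.0, 65.6]
eef_rot: [3.136, 0.184, -0.002]
contact_force: [-6.8, -1.6, 3.2]
grip_width: 24.3
gripper_force: 61.9
```

Request:
drive_tool:
  targets:
    - {"dx":0.003,"dy":0.00035,"dz":0,"yaw":0}
    - {"dx":0.003,"dy":0.00035,"dz":0,"yaw":0}

```text
clock: 15.22
eef_pos: [611.1, 265.7, 65.6]
eef_rot: [3.136, 0.184, -0.002]
contact_force: [-7.9, -1.9, 2.7]
grip_width: 24.1
gripper_force: 62.0
```

Request:
drive_tool:
  targets:
    - {"dx":0.003,"dy":0.00035,"dz":0,"yaw":0}
    - {"dx":0.003,"dy":0.00035,"dz":0,"yaw":0}

```text
clock: 15.48
eef_pos: [617.1, 266.4, 65.6]
eef_rot: [3.136, 0.184, -0.002]
contact_force: [-6.4, -1.5, 2.6]
grip_width: 24.2
gripper_force: 62.0
```

Request:
drive_tool:
  targets:
    - {"dx":0.002,"dy":0.0002,"dz":0,"yaw":0}
    - {"dx":0.001,"dy":0.0001,"dz":0,"yaw":0}

```text
clock: 15.72
eef_pos: [620.1, 266.7, 65.6]
eef_rot: [3.136, 0.184, -0.002]
contact_force: [-7.2, -0.7, 4.2]
grip_width: 24.2
gripper_force: 62.0
```

Request:
drive_tool:
  targets:
    - {"dx":0.001,"dy":0.0001,"dz":0,"yaw":0}
    - {"dx":0.001,"dy":0.0001,"dz":0,"yaw":0}

```text
clock: 15.98
eef_pos: [622.1, 266.9, 65.6]
eef_rot: [3.136, 0.184, -0.002]
contact_force: [-7.0, -0.7, 3.3]
grip_width: 24.3
gripper_force: 62.0
```

Request:
drive_tool:
  targets:
    - {"dx":0.001,"dy":0.0001,"dz":0,"yaw":0}
    - {"dx":0.001,"dy":0.0001,"dz":0,"yaw":0}

```text
clock: 16.23
eef_pos: [624.0, 267.1, 65.6]
eef_rot: [3.136, 0.184, -0.002]
contact_force: [-6.8, -1.0, 4.1]
grip_width: 24.2
gripper_force: 62.0
```

Request:
drive_tool:
  targets:
    - {"dx":0.001,"dy":0.0001,"dz":0,"yaw":0}
    - {"dx":0.001,"dy":0.0001,"dz":0,"yaw":0}

```text
clock: 16.48
eef_pos: [626.0, 267.3, 65.6]
eef_rot: [-3.136, -0.184, 0.002]
contact_force: [-6.5, -0.8, 3.0]
grip_width: 24.5
gripper_force: 62.0
```

Request:
drive_tool:
  targets:
    - {"dx":0.001,"dy":0.0001,"dz":0,"yaw":0}
    - {"dx":0.001,"dy":0.0001,"dz":0,"yaw":0}

```text
clock: 16.73
eef_pos: [626.4, 267.6, 65.5]
eef_rot: [3.136, 0.184, -0.007]
contact_force: [-22.1, -3.8, 14.9]
grip_width: 24.6
gripper_force: 63.0
```

The stop was met at x = 626.4, where home was expected. Easing off, releasing and lifting.

Request:
drive_tool:
  targets:
    - {"dx":-0.001,"dy":-0.0001,"dz":0,"yaw":0}
    - {"dx":0,"dy":0,"dz":0,"yaw":0}

```text
clock: 16.98
eef_pos: [626.3, 267.6, 65.6]
eef_rot: [3.136, 0.184, -0.004]
contact_force: [-11.2, -0.8, 7.2]
grip_width: 24.0
gripper_force: 62.3
```

Request:
drive_tool:
  targets:
    - {"dx":0,"dy":0,"dz":0,"yaw":0}
    - {"dx":0,"dy":0,"dz":0,"yaw":0}
    - {"dx":0,"dy":0,"dz":0,"yaw":0}
    - {"dx":0,"dy":0,"dz":0,"yaw":0}
  hand: 0.65

```text
clock: 17.48
eef_pos: [627.8, 267.2, 65.6]
eef_rot: [-3.136, -0.183, -0.0]
contact_force: [0.3, -0.6, 0.1]
grip_width: 55.4
gripper_force: 0.0
```

Request:
drive_tool:
  targets:
    - {"dx":0,"dy":0,"dz":0.02,"yaw":0}
    - {"dx":0,"dy":0,"dz":0.04,"yaw":0}
    - {"dx":-0.02,"dy":0,"dz":0.04,"yaw":0}
    - {"dx":-0.04,"dy":0,"dz":0.03,"yaw":0}
    - {"dx":-0.05,"dy":0,"dz":0.02,"yaw":0}
    - {"dx":-0.05,"dy":0,"dz":0,"yaw":0}
    - {"dx":-0.04,"dy":0,"dz":0,"yaw":0}
    - {"dx":0,"dy":0,"dz":0,"yaw":0}

```text
clock: 18.48
eef_pos: [425.7, 267.7, 217.2]
eef_rot: [-3.135, -0.187, -0.002]
contact_force: [1.2, -0.3, -0.1]
grip_width: 55.5
gripper_force: 0.0
```

```bash
python3 - <<'E'
from h import *
c=camera('top'); save(c,'top5'); W=world(c); hsv=cv2.cvtColor(c['img'],cv2.COLOR_RGB2HSV)
wood=(hsv[...,0]>5)&(hsv[...,0]<18)&(hsv[...,1]>120)&(hsv[...,2]>60)&(W[...,2]>55)&(W[...,2]<85)
n,l,s,ce=cv2.connectedComponentsWithStats(wood.astype(np.uint8))
for i in range(1,n):
    if s[i,4]>80: print(ce[i].round(),cv2.minAreaRect(W[l==i][:,:2].astype(np.float32)))
# near end of plate in bay
a=np.array([.9933,.115]);p=(W[...,:2]-[630,267.8]);t=p@a;y=p@np.array([-a[1],a[0]])
q=(abs(y)<35)&(t>-110)&(t<80)&(W[...,2]>8)&(W[...,2]<22);print('plate along',np.percentile(t[q],[0.5,2,98,99.5]),'centre off',y[(t<-67)&(W[...,2]>8)&(W[...,2]<22)&(abs(y)<75)&(t>-110)].min() if q.any() else 0)
E
```

```text
[422. 178.] ((642.2785034179688, -156.26007080078125), (85.25801849365234, 23.91633415222168), 9.301953315734863)
[338. 185.] ((633.0916137695312, 22.954500198364258), (24.71394157409668, 85.49666595458984), 80.6100082397461)
[224. 191.] ((627.0130615234375, 266.1268310546875), (85.34613800048828, 24.998817443847656), 6.731447696685791)
plate along [-78.3848041  -77.00855097  70.00372032  71.96305969] centre off -74.57452158201056
```

View pics/top5.png

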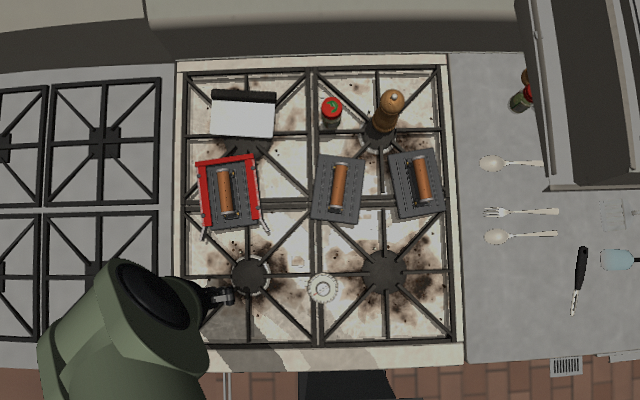

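The top view shows the press home in the bay at (226,192), with its plate against the stop. The other presses, at (338,188) and (417,184), and the bystanders have not moved. Handing in.

```bash
python3 -c "
from rig import close_job
print(close_job())"
```

```text
the job is handed in; nothing more can be done
None
```

The loose press was the front one: I rocked it left then right to its stops, carried it over the timer because it couldn't slide past, and slid it home under the bay's lips. The other presses weren't touched or tested, the bystanders are undisturbed, and the job is handed in.

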